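# Find the key that fits the leaf press nut

### The arm

A 6-joint arm with a two-finger parallel gripper is mounted at the origin on the work surface. World frame = base frame: x ahead of the robot, y to its left, z up, the work surface at z = 0. Lengths are in mm, angles in degrees, forces in N, time in s.
With the tool pointing down it reaches from about 375 to 750 mm from the base axis. Payload 9 kg.
Tool frame: the origin (TCP) lies between the finger pads; the fingertips stand env.tip_extent ahead of it and the grasp point (between the pads) lies 8 mm behind it (env.tip_extent is the distance from the TCP to the fingertips, in mm); z points along the fingers, y is the line along which they close (so a half turn about z gives the same grasp; the last joint's range is limited). The gripper opens to 85 mm and grips with 20 to 120 N. Pads are 22 mm wide; open, the fingers measure 114 mm over their backs; the gripper's body (76 mm by 85 mm) begins 54 mm behind the grasp point. The pads swing forward as they close: fully open they stand 13 mm farther back than shut.
Start: joints at [-76.129, 5.964, 5.575, 89.605, 0, 77.527], TCP at [266.275, -537.711, 242.331] pointing down, gripper open.
Joint ranges: [-171.21, 171.21], [-48.23, 106.86], [-62.78, 66.21], [-105.2, 120.99], [-86.42, 89.51], [-180, 180]. Speed limits (degrees/s): [127.2, 127.2, 147.25, 180, 180, 180].

### API

Orientations are given as a 3x3 rotation matrix whose columns are the frame's x, y, z axes.
In Python, from bench import env, cams, hand_in gives the robot as it stands.
- The arm moves only by the tool servo_tool, never from a script. Its argument "plan" is a list of rows, each a list of 6 numbers: the shift along the world's x, y, z as a fraction of full scale, then the turn, a rotation vector about the world's x, y, z as a fraction of full scale. A call has 1 to 10 rows; each row shifts and turns the commanded pose from where the row before left it; what a row does not reach is not made up. Full scale, the value 1, is 0.025 m for a shift and 4 degrees for a turn. A row lasts 1/10 s, in which the tool goes at most 50 mm and 8.59 degrees, less where a joint would pass 70% of its speed; a pose out of reach is approached as far as the arm can. A call with a number of a shift or a turn outside -1 to 1 is refused whole. A call with a gripper value outside its range is refused whole. "gripper" is the opening, from -1 (shut) to 1 (fully open), so that 0 is half open, set as the call begins (left out, the last holds). The fingers move at their own pace and stop on an object; the grip force is fixed at half the most. Time passes only in rows, so rows that do not move let the fingers close. It gives the time, the measured TCP pose, the force, the opening and the grip force at its end, in the units of the state.
- env.sense(): the state, without advancing time (a new reading comes with each control period).
- cams.snapshot(name): name is "scene" or "top" or "wrist"; returns a dict with "pixels" (420x560x3 uint8, red, green, blue), "range_z" (420x560 float32, mm along the optical axis (not along the pixel's ray), 0 where there is no reading), "fx", "fy", "cx", "cy" (pixels), "rvec" (rotation vector, rad) and "tvec" (3), from world to camera coordinates, as OpenCV has them; the wrist camera has in their place "T_tool_cam" (4x4, takes a point from camera to tool coordinates, whose origin is the TCP and whose axes are the flange's). Camera axes: x right, y down, z forward; pixel columns grow to the right and rows downward; lengths in mm; the calibration is good to about 2 mm. A picture is of the moment at which its call begins: read the wrist's pose just before it.
- hand_in(): hands the job in; it is judged then, once.
The state is a dict: "time_s": time; "joint_pos": joint angles; "joint_vel": joint speeds; "effort": joint torques, N m; "eef_pos": TCP position; "tool_rot": TCP orientation; "wrist_force": force on the tool from outside, world axes, zero at the start; "wrist_torque": the same for the moment, N m; "opening": finger opening in mm; "grasp_force": force on a finger pad.
Only numpy, scipy, OpenCV 4.12 (cv2) and the standard library are available. Lean on these libraries where they do the work, as an engineer would, in place of code of your own. Each camera call takes 0.05 s, during which the arm holds its last target. There are 200 camera calls.

### The job

The nut on the leaf press is due for tightening: find the one of the three look-alike press keys in the tray that fits the hex nut by trying them on it, standing each one that does not fit back upright in the tray. Finish with the fitting key fully down over the nut, upright, and still held in the gripper, and do not let it go; leave the jars, shell and other craft things where they are.

Things in the scene. Friction and masses are not known exactly. Their poses are not given: they have to be found in the camera images.
- socket_a: One of three steel press keys (sockets), 0.18 to 0.33 kg, alike outside: round skirt 44 mm wide, 32 mm tall; on it a flat grip bar 40 mm long (its x), 14 mm thick (its y), 32 to 73 mm above the underside. Bore, unseen from above: in the underside, 26 mm deep; if hexagonal, flats face its +x and -x (and every 60 degrees). Origin: centre of the underside, z up. Starts upright in the tray.
- socket_b: One of three steel press keys (sockets), 0.18 to 0.33 kg, alike outside: round skirt 44 mm wide, 32 mm tall; on it a flat grip bar 40 mm long (its x), 14 mm thick (its y), 32 to 73 mm above the underside. Bore, unseen from above: in the underside, 26 mm deep; if hexagonal, flats face its +x and -x (and every 60 degrees). Origin: centre of the underside, z up. Starts upright in the tray.
- socket_c: One of three steel press keys (sockets), 0.18 to 0.33 kg, alike outside: round skirt 44 mm wide, 32 mm tall; on it a flat grip bar 40 mm long (its x), 14 mm thick (its y), 32 to 73 mm above the underside. Bore, unseen from above: in the underside, 26 mm deep; if hexagonal, flats face its +x and -x (and every 60 degrees). Origin: centre of the underside, z up. Starts upright in the tray.
- nut (a point): On the axis of the fixed hex nut (it cannot turn), at the top of the washer under it, 56 mm above the table. Nut 24 mm across flats, 15 mm tall; its 14 mm stud ends 21 mm above this point. z up; flats face +x and -x (and every 60 degrees). The fitting key slides down until its underside is at this point; a wrong one stops about 15 mm higher.
- press: Leaf press fixed to the table: plywood boards 160 (x) by 200 (y) mm, top face 54 mm up, four 10 mm corner dowels to 62 mm, a 52 mm washer and the nut at the centre. Origin: centre of its underside, z up. The fitting key's hexagon is 27 mm across flats with a 1.5 mm bevel at the mouth: about 1.5 mm play each side, 10 degrees in yaw.
- tray: Shallow grey tray fixed to the table, 110 (x) by 320 (y) mm, rim 12 mm high, walls 4 mm thick, inner floor 4 mm above the table. Origin: centre of its underside, z up. The keys start in a row along its y, about 100 mm apart, in any order; of their bores one hexagon fits the nut, one hexagon and one square are too small. Which key has which is not told.
- spray_bottle: Clear spray bottle with an orange head, 80 mm wide, 242 mm tall, left of the press. A bystander, loose. Origin: its centre at the height of its underside.
- terrarium_jar: Open glass jar with cork soil and moss, 72 mm wide, 115 mm tall, at the far side of the table. A bystander, loose. Origin: its centre at the height of its underside.
- paint_cup: Small empty glass cup, 60 mm wide, 55 mm tall, just beyond the left half of the tray. A bystander, loose. Origin: its centre at the height of its underside.
- scallop_shell: Ribbed pale scallop shell, about 75 mm wide, 11 mm high, lying beyond the press. A bystander, loose. Origin: its centre at the height of its underside.
- tweezers: Steel tweezers, 100 mm long, 8 mm high, lying just beyond the right end of the tray. A bystander, loose. Origin: its centre at the height of its underside.
- lidded_jar: Glass jar with a red lid, 64 mm wide, 90 mm tall, right of the tray. A bystander, loose. Origin: its centre at the height of its underside.
- pigment_tub: White plastic tub, 40 mm wide, 16 mm tall, lying on the top board of the press near a corner, about 76 mm from the nut. A bystander, loose. Origin: its centre at the height of its underside.

How it is judged:
By the outcome, as a careful person would: the job done as asked, in the order asked, and still so for the second after the job is handed in, while the arm keeps its last pose, push and grip.
It also fails if it takes over 72 s, if anything falls off the work surface, if the arm or the gripper's body presses on something with over 40 N, if the wrist force passes 120 N, or if a joint passes its speed limit or range.

## Working session

There is one attempt and no reset: what is moved stays moved. The work goes in short steps, Python scripts to look and compute and a tool call to move; the robot and the scene stay as the last step left them, time stands still between calls to the robot, and variables do not carry over. Pictures are saved under pics/ and viewed, at most 10 in all, crops included, and the job is handed in when it is done.

Besides the shell and the picture viewer there is one more tool, called after ">>>" by a JSON object that holds its "api" and its "payload". servo_tool: Moves the arm, as the interface text tells. Its arguments: {"type":"object","properties":{"plan":{"type":"array","items":{"type":"array","items":{"type":"number"}}},"gripper":{"type":"number"}},"required":["plan"]}

```bash
mkdir -p pics; cat > h.py <<'E'
import numpy as np,cv2
from bench import env,cams
def snap(n):
    s=env.sense(); d=cams.snapshot(n)
    if 'rvec' in d:
        R=cv2.Rodrigues(np.array(d['rvec'],float))[0]; t=np.array(d['tvec'],float).ravel()
        d['Rwc']=R.T; d['c']=-R.T@t
    else:
        T=np.array(d['T_tool_cam']); Rt=np.array(s['tool_rot']); p=np.array(s['eef_pos'])
        d['Rwc']=Rt@T[:3,:3]; d['c']=p+Rt@T[:3,3]
    return d
def cloud(d):
    v,u=np.mgrid[0:420,0:560]; z=d['range_z']
    P=np.stack([(u-d['cx'])/d['fx']*z,(v-d['cy'])/d['fy']*z,z],-1)
    return P@d['Rwc'].T+d['c']
def onplane(d,u,v,h):
    r=d['Rwc']@np.array([(u-d['cx'])/d['fx'],(v-d['cy'])/d['fy'],1.]); return d['c']+r*(h-d['c'][2])/r[2]
def save(d,n): cv2.imwrite('pics/'+n,d['pixels'][:,:,::-1])
E
python3 - <<'E'
from h import *
for n in ['top','scene']:
    d=snap(n); save(d,n+'0.png'); np.savez(n+'.npz',**{k:d[k] for k in d})
    P=cloud(d); print(n,d['c'],d['fx'])
    if n=='top': cv2.imwrite('pics/h.png',np.clip(P[:,:,2],0,250).astype(np.uint8))
print(env.sense(),env.tip_extent)
E
```

```text
top [ 527.12489729   -5.96219633 1267.05786484] 392.11204739266356
scene [1229.8639668  -735.56594572  687.99947886] 409.0108555432122
{'time_s': 0.1, 'joint_pos': array([-7.61282156e+01,  5.99762454e+00,  5.53227734e+00,  8.96067009e+01,
       -7.63883971e-04,  7.75265595e+01]), 'joint_vel': array([-0.0250308 , -0.01927956,  0.1548895 ,  0.08576177, -0.01757924,
        0.1066707 ]), 'effort': array([ 5.75086480e-03, -5.58207500e+01,  5.04718316e+01,  1.30854797e-02,
       -3.91548137e-04, -9.76535333e-07]), 'eef_pos': array([ 266.19752264, -537.38348882,  241.58261063]), 'tool_rot': array([[ 8.96136462e-01,  4.43778484e-01, -3.14423313e-04],
       [ 4.43778520e-01, -8.96135672e-01,  1.21760496e-03],
       [ 2.58580935e-04, -1.23067451e-03, -9.99999209e-01]]), 'wrist_force': array([ 1.09670512, -0.16941209, -0.27314413]), 'wrist_torque': array([0.06212884, 0.02009241, 0.02590365]), 'grasp_force': 0.0, 'opening': 85.41273069541909} 11.0
```

View pics/top0.png

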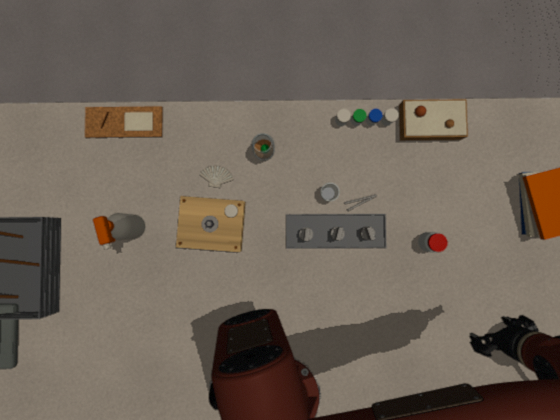

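View pics/scene0.png

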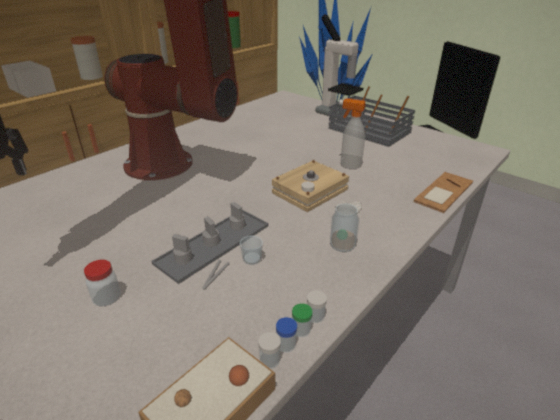

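The top view shows three keys at about (306,235), (337,234) and (368,234), the nut at (210,224), the white tub on the press at (231,211), the cup at (329,193) and the tweezers at (360,202). The scene view shows the same keys with upright grip bars.

```bash
python3 - <<'E'
from h import *
for n in ['top','scene']:
    d=dict(np.load(n+'.npz')); P=cloud(d); x,y,z=P[...,0],P[...,1],P[...,2]
    print(n,d['range_z'][235,337])
    m=(x>400)&(x<600)&(y<-100)&(y>-500)&(z>50)&(z<90)
    k,l,st,c=cv2.connectedComponentsWithStats(m.astype(np.uint8))
    for i in range(1,k):
        if st[i,4]<12: continue
        Q=P[l==i]; q=Q[:,:2]; w,v,_=[None]*3 if 0 else (None,*cv2.minAreaRect(q.astype(np.float32))[0:0],None) if 0 else (None,None,None)
        e,V=np.linalg.eigh(np.cov(q.T)); print(st[i],Q.mean(0).round(1),np.percentile(Q[:,2],95).round(1),'ang',np.degrees(np.arctan2(V[1,1],V[0,1])).round(1),cv2.minAreaRect(q.astype(np.float32)),)
    # nut/press
    m=(x>350)&(x<650)&(y>50)&(y<450)&(z>45)&(z<90)
    for lo,hi in((50,57),(57.5,64),(64,82)):
        Q=P[m&(z>lo)&(z<hi)]; print(lo,len(Q),Q.mean(0).round(1),cv2.minAreaRect(Q[:,:2].astype(np.float32)))
    m=(x>350)&(x<650)&(y<-80)&(y>-500)&(z>8)&(z<16)
    Q=P[m]; print('tray',len(Q),Q.mean(0),Q.min(0),Q.max(0))
d=dict(np.load('top.npz'))
for u,v,h in((306,235,40),(337,234,40),(368,234,40),(210,224,72),(231,211,70)): print(onplane(d,u,v,h))
im=d['pixels'][180:270,160:400]
cv2.imwrite('pics/c1.png',cv2.resize(im[:,:,::-1],None,fx=3.3,fy=3.3,interpolation=cv2.INTER_CUBIC))
E
```

```text
top 1186.486
[335 227   8  14  75] [ 510.3 -184.3   73. ] 78.7 ang 164.9 ((509.84149169921875, -185.43765258789062), (14.453424453735352, 39.65302658081055), 73.37916564941406)
[365 227  10  14  81] [ 510.1 -279.3   72.4] 79.7 ang -161.2 ((509.62774658203125, -280.62890625), (39.79489517211914, 15.077977180480957), 21.87993049621582)
[423 232  22  21 292] [ 481.8 -469.3   78. ] 89.5 ang 177.0 ((481.31268310546875, -472.9598083496094), (52.329715728759766, 61.80179214477539), 86.40840911865234)
50 2695 [542.4 215.3  53.3] ((550.4427490234375, 280.1150817871094), (338.54864501953125, 159.74810791015625), 84.91455078125)
57.5 179 [541.8 235.4  59.1] ((549.0730590820312, 280.353515625), (337.9549255371094, 152.81289672851562), 85.24842834472656)
64 237 [565.4 220.   70.7] ((571.0534057617188, 288.4642639160156), (92.5715560913086, 326.1722106933594), 6.6858062744140625)
tray 404 [ 529.28045148 -233.80055611   10.88146534] [ 425.21053956 -491.5502835     8.01732522] [649.7112928  -81.30919035  15.89402204]
scene 1066.113
[204 217  12  16 123] [ 515.6 -190.8   67.5] 76.8 ang 170.3 ((510.23
[... 455 characters left out ...]
550.4937133789062, 277.94677734375), (343.14556884765625, 164.97828674316406), 85.50047302246094)
57.5 95 [558.3 270.   60.4] ((551.3031005859375, 283.70263671875), (333.5559997558594, 141.401123046875), 84.54278564453125)
64 209 [563.1 271.6  70.8] ((559.2108154296875, 283.5433044433594), (68.02952575683594, 327.16668701171875), 5.1922783851623535)
tray 550 [ 530.95296466 -265.37296984   11.12456779] [ 459.50511723 -498.95878693    8.00506273] [648.55267685 -80.45746921  15.97336367]
[506.30850233 -88.23628022  40.        ]
[ 508.42600278 -185.06863868   40.        ]
[ 507.42966336 -281.87044213   40.        ]
[543.25903076 205.69704511  72.        ]
[582.3105222  141.89808714  70.        ]
```

View pics/c1.png

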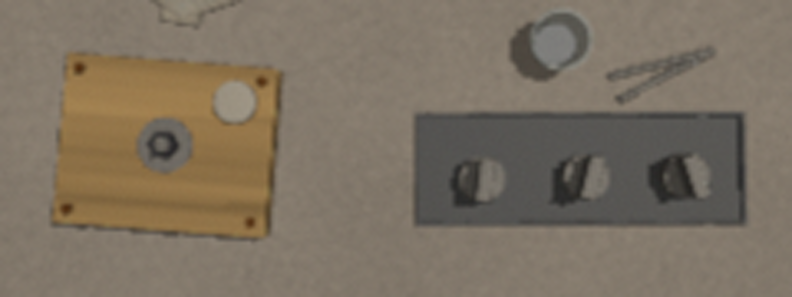

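The crop shows the press turned about -5° (washer and nut at crop (164,146)). The key bars lean about -5°, -15° and +20° from x. I'll fly over the keys and then the nut with the wrist camera.

>>> {"api": "servo_tool", "payload": {"plan": [[0.9, 1, 0, 0, 0, -0.5], [0.9, 1, 0, 0, 0, -0.5], [0.9, 1, 0, 0, 0, -0.5], [0.9, 1, 0, 0, 0, -0.5], [0.9, 1, 0, 0, 0, -0.5], [0.9, 1, 0, 0, 0, -0.5], [0.9, 1, 0, 0, 0, -0.5], [0.9, 1, 0, 0, 0, -0.5], [0.9, 1, 0, 0, 0, -0.5], [0.9, 1, 0, 0, 0, -0.5]]}}

```text
time_s: 1.1
eef_pos: [492.0, -286.4, 242.0]
tool_rot: [[0.994, 0.109, -0.0], [0.109, -0.994, 0.0], [-0.0, -0.0, -1.0]]
wrist_force: [0.1, 0.8, 0.2]
opening: 85.5
grasp_force: 0.0
```

>>> {"api": "servo_tool", "payload": {"plan": [[0, 1, 0, 0, 0, -0.5], [0, 1, 0, 0, 0, -0.5], [0, 1, 0, 0, 0, 0], [0, 1, 0, 0, 0, 0], [0, 0, 0, 0, 0, 0]]}}

```text
time_s: 1.6
eef_pos: [491.2, -185.2, 242.3]
tool_rot: [[0.999, 0.043, -0.0], [0.043, -0.999, 0.001], [-0.0, -0.001, -1.0]]
wrist_force: [-0.8, 0.6, 0.4]
opening: 85.3
grasp_force: 0.0
```

```bash
cat >> h.py <<'E'
def keys(d,lo=60,hi=95,box=(440,600,-350,-40),minpx=150):
    P=cloud(d); x,y,z=P[...,0],P[...,1],P[...,2]
    m=(x>box[0])&(x<box[1])&(y>box[2])&(y<box[3])&(z>lo)&(z<hi)
    k,l,st,c=cv2.connectedComponentsWithStats(m.astype(np.uint8))
    for i in range(1,k):
        if st[i,4]<minpx: continue
        Q=P[l==i]; zt=np.median(Q[:,2]); Q=Q[abs(Q[:,2]-zt)<3]
        r=cv2.minAreaRect(Q[:,:2].astype(np.float32)); (a,b),(w,h),g=r
        g=g if w>h else g-90
        print('key',st[i],np.round([a,b,zt],1),'size',round(w,1),round(h,1),'yaw',round((g+90)%180-90,1))
E
python3 - <<'E'
from h import *
d=snap('wrist'); save(d,'w1.png'); print(d['T_tool_cam'],d['fx']); keys(d)
print(env.sense()['eef_pos'])
E
```

```text
[[-6.29061129e-04 -9.59074117e-01 -2.83154448e-01  7.33515387e+01]
 [ 9.99999767e-01 -6.78856778e-04  7.77419673e-05 -1.47494056e+00]
 [-2.66781625e-04 -2.83154333e-01  9.59074321e-01 -1.32068292e+02]
 [ 0.00000000e+00  0.00000000e+00  0.00000000e+00  1.00000000e+00]] 308.37700038842365
key [175 152  22  43 761] [510.5 -86.6  76.9] size 14.4 40.1 yaw -7.3
key [272 155  25  43 614] [ 511.2 -185.3   77.2] size 14.0 39.8 yaw -15.1
key [367 159  25  43 740] [ 511.4 -280.6   77. ] size 39.8 14.6 yaw 17.9
[ 491.3278908  -186.60772939  242.27023226]
```

View pics/w1.png

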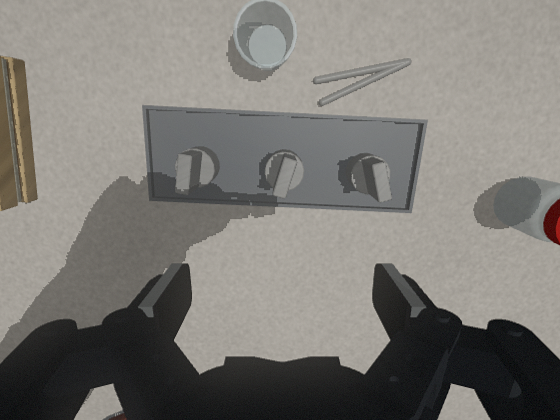

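>>> {"api": "servo_tool", "payload": {"plan": [[0.1, 1, 0, 0, 0, 0], [0.1, 1, 0, 0, 0, 0], [0.1, 1, 0, 0, 0, 0], [0.1, 1, 0, 0, 0, 0], [0.1, 1, 0, 0, 0, 0], [0.1, 1, 0, 0, 0, 0], [0.1, 1, 0, 0, 0, 0], [0.1, 1, 0, 0, 0, 0], [0.1, 1, 0, 0, 0, 0], [0.1, 1, 0, 0, 0, 0]]}}

```text
time_s: 2.65
eef_pos: [516.6, 62.4, 242.0]
tool_rot: [[0.999, 0.04, -0.0], [0.04, -0.999, -0.0], [-0.0, 0.0, -1.0]]
wrist_force: [-0.4, -0.3, 0.1]
opening: 85.2
grasp_force: 0.0
```

>>> {"api": "servo_tool", "payload": {"plan": [[0.1, 1, 0, 0, 0, 0], [0.1, 1, 0, 0, 0, 0], [0.1, 1, 0, 0, 0, 0], [0.1, 1, 0, 0, 0, 0], [0.1, 1, 0, 0, 0, 0], [0, 0, 0, 0, 0, 0]]}}

```text
time_s: 3.25
eef_pos: [530.3, 169.9, 241.9]
tool_rot: [[0.998, 0.069, -0.002], [0.069, -0.998, 0.014], [-0.001, -0.015, -1.0]]
wrist_force: [-0.3, -0.2, -0.3]
opening: 85.2
grasp_force: 0.0
```

The wrist view shows the three keys standing upright at (187,173), (283,175) and (375,180), with bar tops at z≈77. Next, the nut.

```bash
python3 - <<'E'
from h import *
s=env.sense(); print(s['eef_pos'],s['tool_rot'].round(3).tolist(),s['joint_pos'].round(1))
d=snap('wrist')
P=cloud(d); x,y,z=P[...,0],P[...,1],P[...,2]
near=(np.hypot(x-543,y-206)<40)
def fit(lo,hi,n):
    m=near&(z>lo)&(z<hi); Q=P[m]; print(n,len(Q),Q.mean(0).round(1),np.median(Q[:,2]).round(1),cv2.minEnclosingCircle(Q[:,:2].astype(np.float32)))
    return Q
fit(55,60,'washer'); Q=fit(66,74.5,'nuttop'); S=fit(74.5,85,'stud')
m=(near&(z>66)&(z<90)).astype(np.uint8)
# hex support width vs angle
Q=P[(m>0)&(z>69)&(z<73)][:,:2]; 
for a in range(-30,30,3):
    p=Q@[np.cos(np.radians(a)),np.sin(np.radians(a))]; w=[np.ptp(Q@[np.cos(np.radians(a+k)),np.sin(np.radians(a+k))]) for k in(0,60,120)]
    print(a,np.round(w,1),round(sum(w),1),end='; ')
m=(x>440)&(x<650)&(y>90)&(y<330)&(z>51)&(z<57); B=P[m]; k=cv2.minAreaRect(B[:,:2].astype(np.float32)); print('\nboard',k)
cx,cy=np.argwhere(near&(z>66)).mean(0)[::-1]; print(cx,cy)
im=cv2.getRectSubPix(d['pixels'][:,:,::-1].copy(),(140,105),(cx,cy)); cv2.imwrite('pics/nut.png',cv2.resize(im,None,fx=5,fy=5,interpolation=cv2.INTER_CUBIC))
np.savez('nut.npz',**d)
E
```

```text
[530.29540956 169.85221554 241.90283064] [[0.998, 0.069, -0.002], [0.069, -0.998, 0.014], [-0.001, -0.015, -1.0]] [  3.9  -1.7  -2.3  89.4   0.8 179.9]
washer 1875 [545.7 208.9  56.2] 56.1 ((543.0433349609375, 206.00228881835938), 39.895721435546875)
nuttop 360 [546.6 211.6  71.4] 71.5 ((545.3717041015625, 212.2111053466797), 13.759757995605469)
stud 159 [545.9 212.   77.4] 77.4 ((545.68603515625, 212.04644775390625), 6.96494197845459)
-30 [27.2 26.5 26.8] 80.5; -27 [27.  26.3 26.7] 80.0; -24 [26.8 26.  26.5] 79.4; -21 [26.5 25.7 26.2] 78.5; -18 [26.2 25.3 25.9] 77.4; -15 [25.7 24.8 25.5] 76.1; -12 [25.4 24.4 25. ] 74.8; -9 [24.9 24.2 24.6] 73.7; -6 [24.4 23.9 24.2] 72.5; -3 [24.1 24.  24.5] 72.6; 0 [24.4 24.4 25. ] 73.8; 3 [24.9 25.  25.5] 75.4; 6 [25.4 25.5 25.9] 76.8; 9 [25.8 25.9 26.3] 77.9; 12 [26.1 26.2 26.6] 78.9; 15 [26.3 26.5 26.8] 79.7; 18 [26.5 26.7 27. ] 80.2; 21 [26.6 26.8 27.2] 80.6; 24 [26.6 26.9 27.3] 80.8; 27 [26.6 26.9 27.3] 80.7; 
board ((545.5875854492188, 212.23065185546875), (200.48463439941406, 159.9095916748047), 84.99598693847656)
145.6455584195745 363.2553764475051
```

View pics/nut.png

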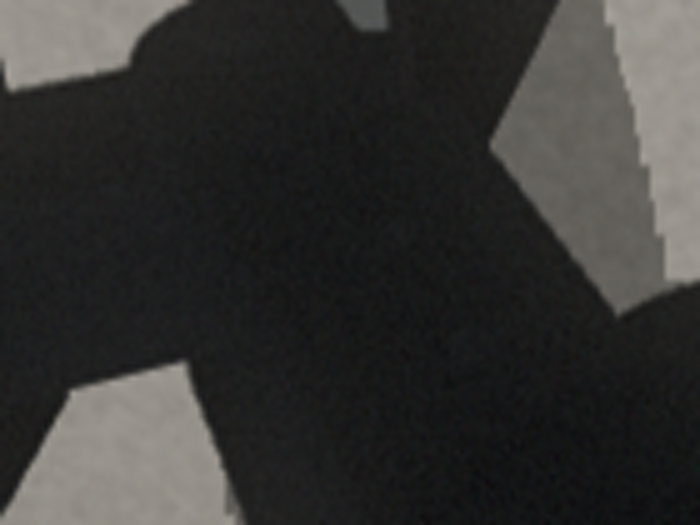

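The crop was swallowed by the gripper's dark body, so it shows nothing useful. The depth data is clear: nut axis at (545.6, 212.1), top at 71.4, yaw ≈ -5°. Joint 6 is near its limit here, so I'll seat keys at yaw +55°, which the 60° symmetry makes equivalent. First, the nearest key at y≈-87.

>>> {"api": "servo_tool", "payload": {"plan": [[-0.08, -1, -0.4, 0, 0, 0], [-0.08, -1, -0.4, 0, 0, 0], [-0.08, -1, -0.4, 0, 0, 0], [-0.08, -1, -0.4, 0, 0, 0], [-0.08, -1, -0.4, 0, 0, -0.4], [-0.08, -1, -0.4, 0, 0, -0.4], [-0.08, -1, -0.4, 0, 0, -0.4], [-0.08, -1, -0.4, 0, 0, -0.4], [-0.08, -1, -0.4, 0, 0, -0.4], [-0.08, -1, -0.4, 0, 0, -0.4]], "gripper": 0}}

```text
time_s: 4.3
eef_pos: [509.3, -82.8, 142.0]
tool_rot: [[0.995, -0.103, 0.001], [-0.103, -0.995, 0.014], [-0.0, -0.014, -1.0]]
wrist_force: [0.0, 0.4, 0.1]
opening: 42.8
grasp_force: 0.0
```

>>> {"api": "servo_tool", "payload": {"plan": [[0, -0.3, 0, 0, 0, 0], [0, 0, 0, 0, 0, 0], [0, 0, 0, 0, 0, 0]]}}

```text
time_s: 4.6
eef_pos: [510.0, -88.0, 142.9]
tool_rot: [[0.995, -0.1, 0.002], [-0.1, -0.995, 0.014], [0.0, -0.014, -1.0]]
wrist_force: [0.4, 0.4, 0.0]
opening: 43.0
grasp_force: 0.0
```

```bash
python3 - <<'E'
from h import *
s=env.sense(); print(s['eef_pos'],s['tool_rot'].round(3).tolist(),s['joint_pos'].round(1))
d=snap('wrist');keys(d)
E
```

```text
[509.96985834 -88.01077654 142.92781142] [[0.995, -0.1, 0.002], [-0.1, -0.995, 0.014], [0.0, -0.014, -1.0]] [-24.7  -8.1 -18.7  79.7   0.8 161. ]
key [541 170  19  59 749] [ 510.6 -274.3   65.8] size 40.8 9.1 yaw 5.7
key [ 404  183   44   63 1806] [ 511.5 -184.6   76.8] size 14.8 39.8 yaw -15.8
key [ 273  198   22   61 1213] [510.6 -86.6  77.3] size 14.0 39.9 yaw -7.5
```

>>> {"api": "servo_tool", "payload": {"plan": [[0, 0.06, 0, -0.2, 0, -0.4], [0, 0, -0.9, 0, 0, 0], [0, 0, -0.9, 0, 0, 0], [0, 0, -0.8, 0, 0, 0], [0, 0, -0.6, 0, 0, 0], [0, 0, -0.4, 0, 0, 0], [0, 0, 0, 0, 0, 0]]}}

```text
time_s: 5.35
eef_pos: [509.3, -85.9, 51.3]
tool_rot: [[0.992, -0.127, -0.0], [-0.127, -0.992, 0.001], [-0.0, -0.001, -1.0]]
wrist_force: [0.3, -0.1, -0.7]
opening: 42.6
grasp_force: 0.0
```

>>> {"api": "servo_tool", "payload": {"plan": [[0, 0, 0, 0, 0, 0], [0, 0, 0, 0, 0, 0], [0, 0, 0, 0, 0, 0], [0, 0, 0, 0, 0, 0], [0, 0, 0, 0, 0, 0]], "gripper": -1}}

```text
time_s: 5.85
eef_pos: [510.6, -86.9, 53.4]
tool_rot: [[0.992, -0.127, 0.003], [-0.127, -0.992, -0.001], [0.003, 0.0, -1.0]]
wrist_force: [0.0, 0.2, 6.7]
opening: 13.3
grasp_force: 62.3
```

>>> {"api": "servo_tool", "payload": {"plan": [[0, 0, 0.6, 0, 0, 0], [0, 0, 1, 0, 0, 0], [0, 0, 1, 0, 0, 0], [0.1, 0.75, 0.8, 0, 0, 1], [0.1, 0.75, 0.3, 0, 0, 1], [0.1, 0.75, 0, 0, 0, 1], [0.1, 0.75, 0, 0, 0, 1], [0.1, 0.75, 0, 0, 0, 1], [0.1, 0.75, 0, 0, 0, 1], [0.1, 0.75, 0, 0, 0, 1]]}}

```text
time_s: 6.85
eef_pos: [527.1, 45.6, 145.4]
tool_rot: [[0.935, 0.356, 0.001], [0.356, -0.935, 0.001], [0.001, -0.0, -1.0]]
wrist_force: [-0.9, 0.3, -2.3]
opening: 13.0
grasp_force: 61.0
```

>>> {"api": "servo_tool", "payload": {"plan": [[0.08, 0.75, 0, 0, 0, 1], [0.08, 0.75, 0, 0, 0, 1], [0.08, 0.75, 0, 0, 0, 1], [0.08, 0.75, 0, 0, 0, 1], [0.08, 0.75, 0, 0, 0, 1], [0.08, 0.75, 0, 0, 0, 1], [0.08, 0.75, 0, 0, 0, 1], [0.08, 0.75, 0, 0, 0, 1], [0.06, 0.7, 0, 0, 0, 0.6], [0, 0, 0, 0, 0, 0]]}}

```text
time_s: 7.85
eef_pos: [544.5, 213.9, 145.3]
tool_rot: [[0.57, 0.822, 0.0], [0.822, -0.57, 0.002], [0.002, -0.001, -1.0]]
wrist_force: [0.6, -0.5, -2.0]
opening: 13.3
grasp_force: 61.1
```

```bash
cat >> h.py <<'E'
def nut(d):
    P=cloud(d); x,y,z=P[...,0],P[...,1],P[...,2]; 
    m=(x>400)&(x<680)&(y>80)&(y<340)&(z>50)&(z<58); 
    mc=cv2.connectedComponentsWithStats(m.astype(np.uint8)); i=1+mc[2][1:,4].argmax(); B=P[mc[1]==i]
    print('board',cv2.minAreaRect(B[:,:2].astype(np.float32)))
    n=np.hypot(x-545,y-212)<40
    for lo,hi in((66,74),(74.5,81)):
        Q=P[n&(z>lo)&(z<hi)]
        if len(Q)>10: print(lo,len(Q),Q.mean(0).round(1),cv2.minEnclosingCircle(Q[:,:2].astype(np.float32)))
E
python3 - <<'E'
from h import *
s=env.sense(); print(s['eef_pos'],s['tool_rot'].round(3).tolist(),s['joint_pos'].round(1),s['wrist_force'],s['grasp_force'])
d=snap('wrist'); save(d,'w2.png'); nut(d)
E
```

```text
[544.45147926 213.85185592 145.26019652] [[0.57, 0.822, 0.0], [0.822, -0.57, 0.002], [0.002, -0.001, -1.0]] [ 8.600e+00  3.500e+00 -7.100e+00  7.940e+01  1.000e-01  1.333e+02] [ 0.55419366 -0.48131965 -1.98068095] 61.09087586402893
board ((545.4368286132812, 212.00253295898438), (200.60308837890625, 160.09544372558594), 84.93783569335938)
```

View pics/w2.png

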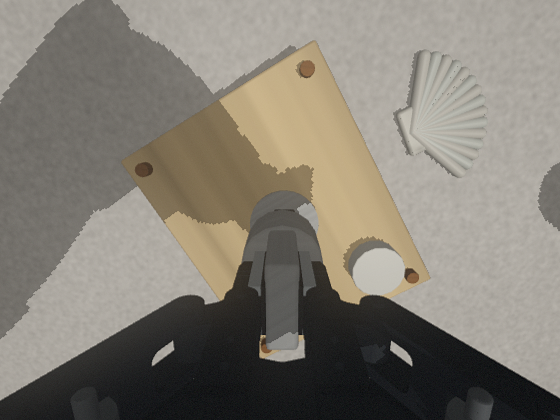

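The wrist view shows the key held upright over the nut (washer edge at (285,195)) and the tub at (378,270), clear of it. The board centre agrees with the earlier view at (545.4, 212.0).

>>> {"api": "servo_tool", "payload": {"plan": [[0.04, -0.06, -0.4, 0, 0, 0], [0, 0, -0.4, 0, 0, 0], [0, 0, 0, 0, 0, 0], [0, 0, 0, 0, 0, 0]]}}

```text
time_s: 8.3
eef_pos: [545.4, 210.2, 124.1]
tool_rot: [[0.573, 0.819, -0.001], [0.819, -0.573, 0.001], [0.001, -0.001, -1.0]]
wrist_force: [-0.2, 0.5, -2.3]
opening: 13.1
grasp_force: 61.0
```

>>> {"api": "servo_tool", "payload": {"plan": [[0, 0, -0.1, 0, 0, 0], [0, 0, -0.1, 0, 0, 0], [0, 0, -0.06, 0, 0, 0], [0, 0, 0, 0, 0, 0]]}}

```text
time_s: 8.7
eef_pos: [545.7, 210.7, 118.1]
tool_rot: [[0.572, 0.82, 0.0], [0.82, -0.572, 0.001], [0.001, -0.0, -1.0]]
wrist_force: [0.2, 0.7, -2.8]
opening: 13.4
grasp_force: 61.0
```

>>> {"api": "servo_tool", "payload": {"plan": [[0, 0, -0.08, 0, 0, 0], [0, 0, -0.08, 0, 0, 0], [0, 0, 0, 0, 0, 0]]}}

```text
time_s: 9.0
eef_pos: [545.7, 210.7, 114.0]
tool_rot: [[0.572, 0.82, 0.0], [0.82, -0.572, 0.001], [0.001, -0.001, -1.0]]
wrist_force: [0.3, -0.4, -2.2]
opening: 13.3
grasp_force: 61.0
```

No contact force with the underside already about 6 mm below the nut top, so this key appears to fit. Continuing down.

>>> {"api": "servo_tool", "payload": {"plan": [[0, 0.04, -0.1, 0, 0, 0], [0, 0, -0.1, 0, 0, 0], [0, 0, -0.1, 0, 0, 0], [0, 0, 0, 0, 0, 0], [0, 0, 0, 0, 0, 0]]}}

```text
time_s: 9.5
eef_pos: [545.8, 211.7, 106.7]
tool_rot: [[0.572, 0.82, 0.0], [0.82, -0.572, 0.001], [0.001, -0.0, -1.0]]
wrist_force: [-0.0, -0.6, -2.6]
opening: 13.0
grasp_force: 61.0
```

>>> {"api": "servo_tool", "payload": {"plan": [[0, 0, -0.06, 0, 0, 0], [0, 0, -0.06, 0, 0, 0], [0, 0, 0, 0, 0, 0], [0, 0, 0, 0, 0, 0]]}}

```text
time_s: 9.9
eef_pos: [546.3, 211.7, 105.4]
tool_rot: [[0.572, 0.82, 0.002], [0.82, -0.572, 0.001], [0.002, 0.001, -1.0]]
wrist_force: [-3.5, -0.5, 8.5]
opening: 12.9
grasp_force: 62.5
```

```bash
python3 - <<'E'
from h import *
s=env.sense(); print(s['eef_pos'],s['wrist_force'])
d=snap('wrist'); save(d,'w3.png'); P=cloud(d); x,y,z=P[...,0],P[...,1],P[...,2]; r=np.hypot(x-545.5,y-212)
m=(r<24)&(z>75); print(np.histogram(z[m],bins=np.arange(76,140,4)))
print('bar top pct',np.percentile(z[(r<22)&(z>110)&(z<135)],[50,90,98]) )
d=snap('scene'); im=d['pixels'][140:220,260:365]; cv2.imwrite('pics/s3.png',cv2.resize(im[:,:,::-1],None,fx=6,fy=6,interpolation=cv2.INTER_CUBIC))
E
```

```text
[546.27160431 211.74591174 105.41332112] [-3.49519876 -0.48464731  8.53306515]
(array([ 151,  150,  444,  800,   80,  110,  219,  285,  314,  335,  346,
        415,  404, 3214,  435]), array([ 76,  80,  84,  88,  92,  96, 100, 104, 108, 112, 116, 120, 124,
       128, 132, 136]))
bar top pct [129.13351948 131.61310567 132.96759997]
```

View pics/s3.png

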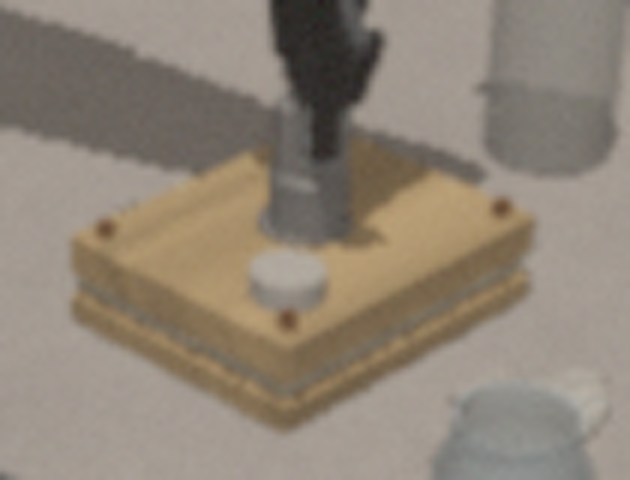

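The crop shows the skirt sitting on the washer with no gap, at about (305,225). TCP z is 105.4, the predicted seated height, with firm contact and the key upright.

```bash
python3 -c "
from bench import hand_in; print(hand_in())"
```

```text
the job is handed in; nothing more can be done
None
```

The first key I tried fits: it is fully down over the nut, upright and still held in the gripper; the other two keys and the craft things were not touched, and the job is handed in (about 10 s used).

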